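Stock the jar caddy and hold it up ready to carry

TASK

Take the red-capped and the green-capped jar out of the bamboo tray and stand each in the wooden carrying caddy, in the compartment that already has a jar with the same cap colour, while the caddy stays on the bench. Then lift the caddy by its handle until its underside is at least 12 cm above the bench, and finish still holding it there in the gripper, level and steady, with all four jars standing upright in it; do not put it down. Never tip a jar or the caddy over, and leave the yellow-capped jar in the tray and the other things on the bench where they are.

Things in the scene. Friction and masses are not known exactly. Their poses are not given: they have to be found in the camera images.
- caddy: open wooden carrying caddy, loose, 0.27 to 0.44 kg empty, 160 (its x) by 270 (its y) mm outside, sides 50 mm high and 5 mm thick, floor 6 mm thick. A divider 6 mm thick and 45 mm high along its x axis at y = 0 makes two compartments, each 150 mm (x) by 127 mm (y) inside, centred at y = +66.5 and y = -66.5 mm. Origin at the centre of its underside, z up. Above the divider a dark wooden handle bar runs along its x axis (see caddy_grip).
- caddy_grip (a point): centre of the caddy's handle bar, 94 mm above the caddy's underside. The bar runs along the caddy's x axis, 130 mm clear between two uprights, 16 mm thick (along caddy y) with flat upright sides, 22 mm tall (83 to 105 mm above the underside); free space of 38 mm below it, above the divider. Axes as the caddy's.
- jar_red: glass jar, 40 mm diameter, 65 mm tall over all, about 80 g, the top 18 mm being its red cap (flush with the glass, so the side is one straight cylinder); origin at the centre of its underside, z up its axis; starts standing in the tray, to be moved to the caddy
- jar_green: glass jar, 40 mm diameter, 65 mm tall over all, about 80 g, the top 18 mm being its green cap (flush with the glass, so the side is one straight cylinder); origin at the centre of its underside, z up its axis; starts standing in the tray, to be moved to the caddy
- jar_yellow: glass jar, 40 mm diameter, 65 mm tall over all, about 80 g, the top 18 mm being its yellow cap (flush with the glass, so the side is one straight cylinder); origin at the centre of its underside, z up its axis; starts standing in the tray and stays there
- home_red: glass jar, 40 mm diameter, 65 mm tall over all, about 80 g, the top 18 mm being its red cap (flush with the glass, so the side is one straight cylinder); origin at the centre of its underside, z up its axis; already standing in one of the caddy's compartments (either one), to one side of it in the caddy's x: its axis about 37 mm from the caddy's y axis, towards +x or -x, with the other half of the compartment free
- home_green: glass jar, 40 mm diameter, 65 mm tall over all, about 80 g, the top 18 mm being its green cap (flush with the glass, so the side is one straight cylinder); origin at the centre of its underside, z up its axis; already standing in the caddy's other compartment, to the opposite side in x, about 37 mm off, the other half free
- tray: shallow bamboo tray, fixed to the bench, 200 (its x) by 280 (its y) mm, floor 5 mm thick, rim 24 mm high at most; origin at the centre of its underside. Three jars stand in it in a row along its y axis, about 85 mm apart and up to 35 mm off that axis, in any order
- bottle: corked green glass bottle, 66 mm diameter, 210 mm tall, loose bystander; origin at the centre of its underside
- weight: terracotta dome-shaped weight, 104 mm diameter, 70 mm tall, loose bystander; origin at the centre of its underside
- tumbler: steel tumbler, 72 mm diameter at its rim, 100 mm tall, loose bystander; origin at the centre of its underside
- brush: hand brush lying on the bench, loose bystander; origin on its underside
Things that resemble listed ones, but are neither listed nor needed, are in the scene too. What is shaped like the jar_green but turquoise is not meant.

How it is judged:
By the outcome, as a careful person would: the job done as asked, in the order asked, and still so for the second after the job is handed in, while the arm keeps its last pose, push and grip.
It also fails if it takes over 59 s, if anything falls off the work surface, if the arm or the gripper's body presses on something with over 40 N, if the wrist force passes 120 N, or if a joint passes its speed limit or range.

ROBOT

A 6-joint arm with a two-finger parallel gripper is mounted at the origin on the work surface. World frame = base frame: x ahead of the robot, y to its left, z up, the work surface at z = 0. Lengths are in mm, angles in degrees, forces in N, time in s.
With the tool pointing down it reaches from about 275 to 725 mm from the base axis. Payload 15.9 kg.
Tool frame: the origin (TCP) lies midway between the tips of the shut fingers; the grasp point (between the pads) lies 19 mm behind it (manip.grip_point_offset is the distance from the TCP to the grasp point, in mm); z points along the fingers, y is the line along which they close (so a half turn about z gives the same grasp; the last joint's range is limited). The gripper opens to 85 mm and grips with 20 to 120 N. Pads are 22 mm wide; open, the fingers measure 114 mm over their backs; the gripper's body (76 mm by 85 mm) begins 54 mm behind the grasp point. The pads swing forward as they close: fully open they stand 13 mm farther back than shut.
Start: joints at [-73.912, 12.198, -1.971, 75.831, 0, 90], TCP at [138.556, -480.404, 231.306] pointing down, gripper open.
Joint ranges: [-170.91, 170.91], [-42.67, 98.43], [-65.05, 77.54], [-120.47, 116.71], [-90, 82.35], [-180, 180]. Speed limits (degrees/s): [108.29, 108.29, 136.94, 147.25, 180, 180].

INTERFACE

Orientations are given as [roll, pitch, yaw] about the fixed x, y, z axes, in that order (R = Rz(yaw) Ry(pitch) Rx(roll)).
In Python, from plant import telemetry, eyes, workorder, manip gives the robot as it stands.
- The arm moves only by the shell command python3 -m jog 'ROWS'. ROWS is a JSON object of lists of equal length, an entry for each row: "fingers": the finger opening in m, from 0 to 0.0854; "translation": the shift along the tool's x, y, z in m, a list of three; "twist": the turn about the tool's z in rad. In form: {"fingers": [fingers, ...], "translation": [[tx, ty, tz], ...], "twist": [twist, ...]}. A call has exactly 8 rows; each row is the pose to reach, as a shift and turn from the pose commanded when the call began, along the tool's axes at that moment; what a row does not reach only later rows make up. A row lasts 1/10 s, in which the tool goes at most 50 mm and 8.59 degrees, less where a joint would pass 70% of its speed; a pose out of reach is approached as far as the arm can. A call with a gripper value outside its range is refused whole. The fingers move at their own pace and stop on an object; the grip force is fixed at half the most. Time passes only in rows, so rows that repeat a pose let the fingers close, or fill a call up. It gives the time, the measured TCP pose, the force, the opening and the grip force at its end, in the units of the state.
- telemetry.sense(): the state, without advancing time (a new reading comes with each control period).
- eyes.read_camera(name): name is "side" or "top"; returns a dict with "frame" (480x640x3 uint8, blue, green, red), "mtx" (3x3 intrinsics, pixels), "view" (4x4, takes a point from world to camera coordinates). Camera axes: x right, y up, looking along -z (the intrinsics and any distortion apply to the point x, -y, -z); pixel columns grow to the right and rows downward; lengths in mm; the calibration is good to about 2 mm. A picture is of the moment at which its call begins. There is no depth.
- workorder.job_done(): hands the job in; it is judged then, once.
The state is a dict: "t": time; "q": joint angles; "qd": joint speeds; "effort": joint torques, N m; "ee_pos": TCP position; "ee_rot": TCP orientation; "wrist_force": force on the tool from outside, world axes, zero at the start; "torque": the same for the moment, N m; "grip_width": opening from 0.0 (shut) to 1.0 (fully open); "gripper_force": force on a finger pad.
Only numpy, scipy, OpenCV 4.12 (cv2) and the standard library are available. Lean on these libraries where they do the work, as an engineer would, in place of code of your own. Each camera call takes 0.05 s, during which the arm holds its last target. There are 200 camera calls.

## Working session

There is one attempt and no reset: what is moved stays moved. The work goes in short steps, Python scripts to look and compute and a shell command to move; the robot and the scene stay as the last step left them, time stands still between calls to the robot, and variables do not carry over. Pictures are saved under pics/ and viewed, at most 10 in all, crops included, and the job is handed in when it is done.

```bash
mkdir -p pics; ls
python3 - <<'E'
from plant import telemetry, eyes, workorder, manip
import cv2
s=telemetry.sense();print(s['t'],s['ee_pos'],s['ee_rot'],s['grip_width'],manip.grip_point_offset)
for n in('top','side'):
    d=eyes.read_camera(n);cv2.imwrite(f'pics/{n}0.png',d['frame']);print(d['mtx'],d['view'],d.keys())
E
```

```text
pics
0.0 [ 138.445519   -480.09216756  230.79675725] [-1.79933340e+02  1.88510012e-03  1.60867184e+01] 1.0021020559002902 18.700000000000003
[[575.42366768   0.         317.33741917]
 [  0.         575.42366768 240.51110107]
 [  0.           0.           1.        ]] [[-1.40784955e-02 -9.99892129e-01  4.18650138e-03  7.86352368e+01]
 [ 9.86681759e-01 -1.32136837e-02  1.62124967e-01 -5.21596909e+02]
 [-1.62052160e-01  6.41322017e-03  9.86761353e-01 -1.34219124e+03]
 [ 0.00000000e+00  0.00000000e+00  0.00000000e+00  1.00000000e+00]] dict_keys(['frame', 'mtx', 'view'])
[[475.50469899   0.         324.66544396]
 [  0.         475.50469899 239.89678086]
 [  0.           0.           1.        ]] [[-8.76901676e-01 -4.80617214e-01 -7.10945339e-03  4.67499841e+02]
 [ 3.33197339e-01 -6.18456775e-01  7.11681636e-01 -1.61729197e+02]
 [-3.46443335e-01  6.21705968e-01  7.02466159e-01 -9.71757287e+02]
 [ 0.00000000e+00  0.00000000e+00  0.00000000e+00  1.00000000e+00]] dict_keys(['frame', 'mtx', 'view'])
```

View pics/top0.png

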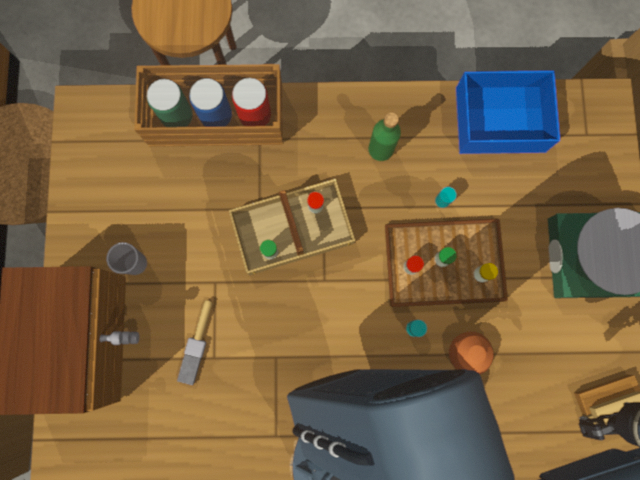

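View pics/side0.png

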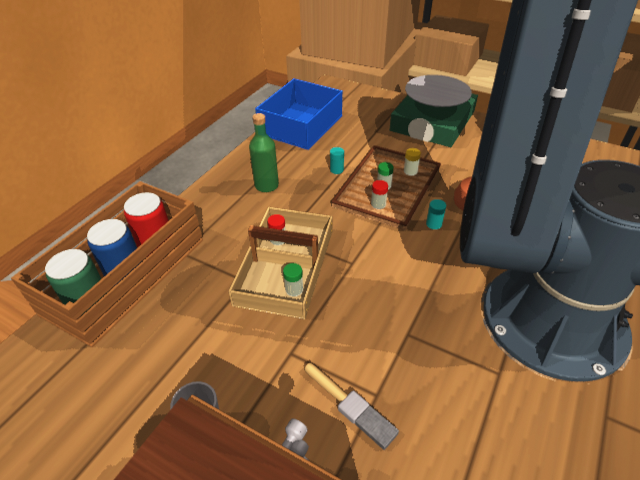

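Top view: caddy at about (292,225), with home_red at (315,201) and home_green at (268,247). Tray at (446,260), with red (415,265), green (447,255) and yellow (488,271).
Candidates for jar_green are (447,255), green and in the tray, and (446,196) and (417,328), both turquoise and outside the tray. (447,255) fits the description, and a crop will confirm it.

```bash
cat > look.py <<'E'
import cv2, numpy as np
from plant import eyes, telemetry
def ray(d,px):
    V=d['view'];R,t=V[:3,:3],V[:3,3]
    u=np.linalg.inv(d['mtx'])@[px[0],px[1],1.]
    return -R.T@t, R.T@(u*[1,-1,-1])
def onz(d,px,z):
    o,r=ray(d,px);return o+r*(z-o[2])/r[2]
def tri(a,pa,b,pb):
    o1,r1=ray(a,pa);o2,r2=ray(b,pb)
    s=np.linalg.lstsq(np.c_[r1,-r2],o2-o1,rcond=None)[0]
    p,q=o1+s[0]*r1,o2+s[1]*r2;return (p+q)/2,np.linalg.norm(p-q)
HUE={'red':(0,6),'green':(55,75),'yellow':(22,30)}
def blobs(d,c,roi,smin=190,vmin=90):
    x0,y0,x1,y1=roi;h=cv2.cvtColor(d['frame'],cv2.COLOR_BGR2HSV)[y0:y1,x0:x1]
    m=cv2.inRange(h,(HUE[c][0],smin,vmin),(HUE[c][1],255,255))
    n,_,st,ce=cv2.connectedComponentsWithStats(m)
    return sorted([(int(st[i,4]),ce[i]+[x0,y0]) for i in range(1,n) if st[i,4]>40],key=lambda b:-b[0])
E
python3 - <<'E'
from look import *
T=eyes.read_camera('top');S=eyes.read_camera('side')
roi={'top':(225,170,510,310),'side':(225,140,445,320)}
for c in HUE:
    bt=blobs(T,c,roi['top']);bs=blobs(S,c,roi['side'])
    print(c,[(a,p.round(1)) for a,p in bt],[(a,p.round(1)) for a,p in bs])
    for a,p in bt: 
        print('  z65',onz(T,p,65).round(1),[ (tri(T,p,S,q)[0].round(1),round(tri(T,p,S,q)[1],1)) for _,q in bs])
# handle: dark red-brown
for d,(x0,y0,x1,y1) in((T,(270,180,312,265)),(S,(243,222,325,265))):
    h=cv2.cvtColor(d['frame'],cv2.COLOR_BGR2HSV)[y0:y1,x0:x1]
    m=cv2.inRange(h,(0,120,30),(14,200,140))
    n,l,st,ce=cv2.connectedComponentsWithStats(m);i=1+st[1:,4].argmax()
    pts=np.argwhere(l==i)[:,::-1].astype(np.float32);r=cv2.minAreaRect(pts)
    print('handle',st[i]+[x0,y0,0,0,0],ce[i]+[x0,y0],np.add(r[0],(x0,y0)),r[1:],(cv2.boxPoints(r)+[x0,y0]).round(1).tolist())
a=cv2.resize(T['frame'][175:315,225:515],None,fx=2.7,fy=2.7,interpolation=cv2.INTER_CUBIC)
cv2.imwrite('pics/crop1.png',a)
E
```

```text
red [(211, array([414.8, 263.5])), (204, array([315.2, 199.8]))] [(229, array([276. , 221.7])), (186, array([379.5, 186.9]))]
  z65 [ 461.  -156.9   65. ] [(array([578.7, -92.7, -34.6]), np.float64(267.1)), (array([ 462.1, -157.6,   59.7]), np.float64(1.0))]
  z65 [617.7  75.3  65. ] [(array([618.8,  75.5,  62. ]), np.float64(0.8)), (array([477.7,  59.7, 249.2]), np.float64(190.0))]
green [] []
yellow [(238, array([488.7, 270.9]))] [(63, array([413.1, 152.5]))]
  z65 [ 441.2 -329.8   65. ] [(array([ 441.1, -329.6,   65.9]), np.float64(0.1))]
handle [279 192  24  61 355] [290.89859155 221.7915493 ] [290.65137482 221.5045929 ] ((63.2165412902832, 6.513219356536865), 73.3007583618164) [[278.4, 192.2], [284.7, 190.3], [302.9, 250.8], [296.6, 252.7]]
handle [ 248  225   70   40 1000] [281.533 238.912] [282.37167358 244.42477798] ((70.5101318359375, 34.98899841308594), 3.814074993133545) [[246.0, 259.5], [248.4, 224.6], [318.7, 229.3], [316.4, 264.2]]
```

View pics/crop1.png

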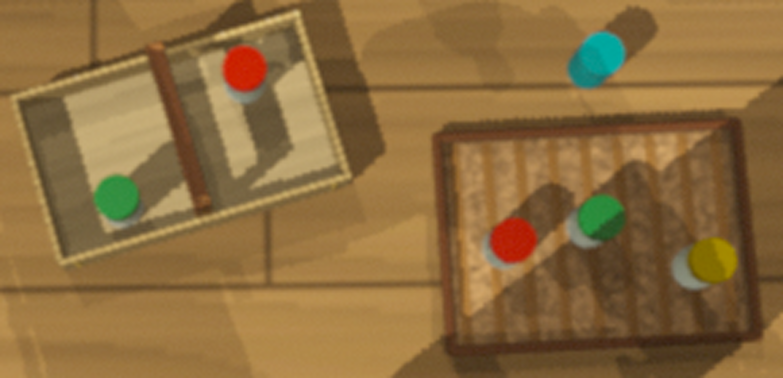

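The crop shows true green at (600,217) between red (513,240) and yellow (712,260), all inside the tray. The lookalike at (603,54) is turquoise and outside it. The caddy corners in the crop are at about (300,12), (350,178), (62,265) and (14,97).

```bash
sed -i "s/'green':(55,75)/'green':(60,80)/" look.py
python3 - <<'E'
from look import *
T=eyes.read_camera('top');S=eyes.read_camera('side')
roi={'top':(225,170,510,310),'side':(225,140,445,320)}
print(cv2.cvtColor(T['frame'],cv2.COLOR_BGR2HSV)[[255,247,196],[447,268,448]])
bt=blobs(T,'green',roi['top'],150,60);bs=blobs(S,'green',roi['side'],150,60)
print([(a,p.round(1)) for a,p in bt],[(a,p.round(1)) for a,p in bs])
for a,p in bt: print(onz(T,p,67).round(1),[(tri(T,p,S,q)[0].round(1),round(tri(T,p,S,q)[1],1)) for _,q in bs])
print('cam',ray(T,(0,0))[0].round())
e=[onz(T,p,105) for p in((281.5,191.2),(299.75,251.7))]
x=e[0]-e[1];print('handle',e,np.linalg.norm(x),(e[0]+e[1])/2,np.degrees(np.arctan2(x[1],x[0])))
c=np.array([onz(T,p,50) for p in((336.1,179.4),(354.6,240.9),(248,273.1),(230.2,210.9))])
print('rim ctr',c.mean(0),[np.linalg.norm(c[i]-c[i-1]).round() for i in range(4)])
for x in(c[0]-c[1],c[3]-c[2]):print(np.degrees(np.arctan2(x[1],x[0])))
for x in(c[3]-c[0],c[2]-c[1]):print(np.degrees(np.arctan2(-x[0],x[1])))
E
```

```text
[[ 65 173 143]
 [ 65 171 143]
 [ 89 255 165]]
[(171, array([268. , 247.7])), (138, array([445.9, 253.7]))] [(272, array([292.4, 272.3])), (135, array([384.8, 168.4]))]
[503.  188.2  67. ] [(array([504.7, 189. ,  60.6]), np.float64(1.4)), (array([401.2, 150.9, 356.1]), np.float64(117.2))]
[ 483.  -230.9   67. ] [(array([ 662.2, -269.7, -453.9]), np.float64(270.1)), (array([ 482.6, -232.4,   61.7]), np.float64(2.5))]
cam [ 298.   80. 1409.]
handle [array([629.79409348, 153.6586533 , 105.        ]), array([486.94113247, 112.47769599, 105.        ])] 148.67023815688952 [558.36761297 133.06817465 105.        ] 16.080956407292348
rim ctr [558.180598   130.89248455  50.        ] [np.float64(268.0), np.float64(158.0), np.float64(265.0), np.float64(157.0)]
15.180592136520021
16.12572537915645
16.28084316158454
16.19160026545073
```

Caddy centre is about (558,132), yaw 16.1°, which matches the tool yaw, so no twist is needed. jar_red is at (461.5,-157). jar_green is at (483,-231.5). Moving over jar_red now.

```bash
python3 -m jog '{"fingers":[0.06,0.06,0.06,0.06,0.06,0.06,0.06,0.06],"translation":[[0.02,-0.011,0],[0.06,-0.033,0],[0.10,-0.055,0],[0.14,-0.077,0],[0.18,-0.10,0],[0.22,-0.122,0],[0.26,-0.144,0],[0.30,-0.166,0]],"twist":[0,0,0,0,0,0,0,0]}'
python3 -m jog '{"fingers":[0.06,0.06,0.06,0.06,0.06,0.06,0.06,0.06],"translation":[[0.03,-0.017,0.01],[0.06,-0.033,0.03],[0.085,-0.046,0.06],[0.10,-0.055,0.085],[0.10,-0.055,0.10],[0.10,-0.055,0.10],[0.10,-0.055,0.10],[0.10,-0.055,0.10]],"twist":[0,0,0,0,0,0,0,0]}'
python3 - <<'E'
from look import *
s=telemetry.sense();print(s['ee_pos'],s['ee_rot'],s['wrist_force'],s['q'])
T=eyes.read_camera('side');cv2.imwrite('pics/s1.png',cv2.resize(T['frame'][100:340,220:540],None,fx=2.4,fy=2.4))
E
```

```text
t: 1.1
ee_pos: [381.8, -236.2, 231.5]
ee_rot: [180.0, -0.0, 16.1]
wrist_force: [0.8, -1.0, -0.4]
grip_width: 0.705
gripper_force: 0.0
t: 1.9
ee_pos: [462.0, -157.7, 132.4]
ee_rot: [180.0, -0.1, 16.1]
wrist_force: [0.9, -0.1, 0.2]
grip_width: 0.703
gripper_force: 0.0
[ 461.98945069 -157.70676286  132.39002049] [ 1.79953064e+02 -6.56746632e-02  1.60533210e+01] [ 0.89171931 -0.0907948   0.16601899] [-1.88474856e+01  1.31309832e+01 -1.53436696e+01  6.14446297e+01
 -9.18064813e-04  1.45099220e+02]
```

View pics/s1.png

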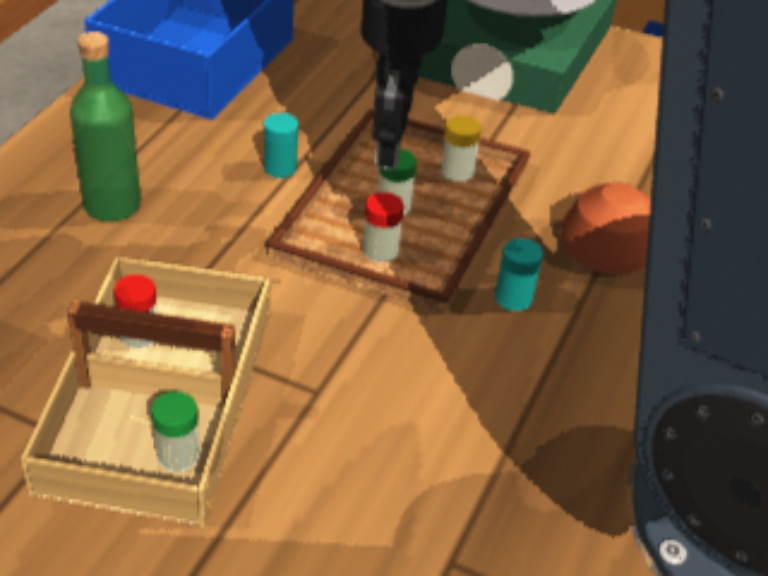

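The side crop shows the fingers at about (390,160), directly above the red jar at (383,210). The arm descends, grips and lifts.

```bash
python3 -m jog '{"fingers":[0.06,0.06,0.06,0.06,0.06,0.06,0.06,0.06],"translation":[[0,0,0.015],[0,0,0.035],[0,0,0.055],[0,0,0.075],[0,0,0.09],[0,0,0.10],[0,0,0.103],[0,0,0.103]],"twist":[0,0,0,0,0,0,0,0]}'
python3 -m jog '{"fingers":[0.03,0.03,0.03,0.03,0.03,0.03,0.03,0.03],"translation":[[0,0,0],[0,0,0],[0,0,0],[0,0,0],[0,0,0],[0,0,0],[0,0,0],[0,0,0]],"twist":[0,0,0,0,0,0,0,0]}'
```

```text
t: 2.75
ee_pos: [461.8, -157.4, 28.6]
ee_rot: [180.0, -0.0, 16.1]
wrist_force: [0.3, 1.1, -0.5]
grip_width: 0.702
gripper_force: 0.0
t: 3.55
ee_pos: [462.2, -157.4, 29.3]
ee_rot: [180.0, -0.1, 16.1]
wrist_force: [-2.6, -0.1, 6.8]
grip_width: 0.454
gripper_force: 59.5
```

```bash
python3 -m jog '{"fingers":[0.03,0.03,0.03,0.03,0.03,0.03,0.03,0.03],"translation":[[0,0,-0.01],[0,0,-0.03],[0,0,-0.055],[0,0,-0.08],[0,0,-0.105],[0,0,-0.125],[0,0,-0.137],[0,0,-0.14]],"twist":[0,0,0,0,0,0,0,0]}'
python3 -m jog '{"fingers":[0.03,0.03,0.03,0.03,0.03,0.03,0.03,0.03],"translation":[[0.01,-0.014,0],[0.031,-0.042,0],[0.055,-0.074,0],[0.079,-0.107,0],[0.102,-0.138,0],[0.12,-0.163,0],[0.132,-0.18,0],[0.136,-0.185,0]],"twist":[0,0,0,0,0,0,0,0]}'
python3 - <<'E'
from look import *
s=telemetry.sense();print(s['ee_pos'],s['grip_width'],s['gripper_force'])
T=eyes.read_camera('side');cv2.imwrite('pics/s2.png',cv2.resize(T['frame'][100:340,220:540],None,fx=2.4,fy=2.4))
T=eyes.read_camera('top');cv2.imwrite('pics/t2.png',T['frame'])
E
```

```text
t: 4.35
ee_pos: [462.3, -157.4, 169.9]
ee_rot: [179.9, -0.1, 16.1]
wrist_force: [0.0, 0.2, -1.3]
grip_width: 0.459
gripper_force: 60.3
t: 5.15
ee_pos: [541.0, 60.0, 167.3]
ee_rot: [-180.0, 0.1, 16.2]
wrist_force: [-0.6, -0.5, -0.7]
grip_width: 0.455
gripper_force: 60.4
[541.00606561  60.03816188 167.30593786] 0.455003634780936 60.407259464263916
```

View pics/s2.png

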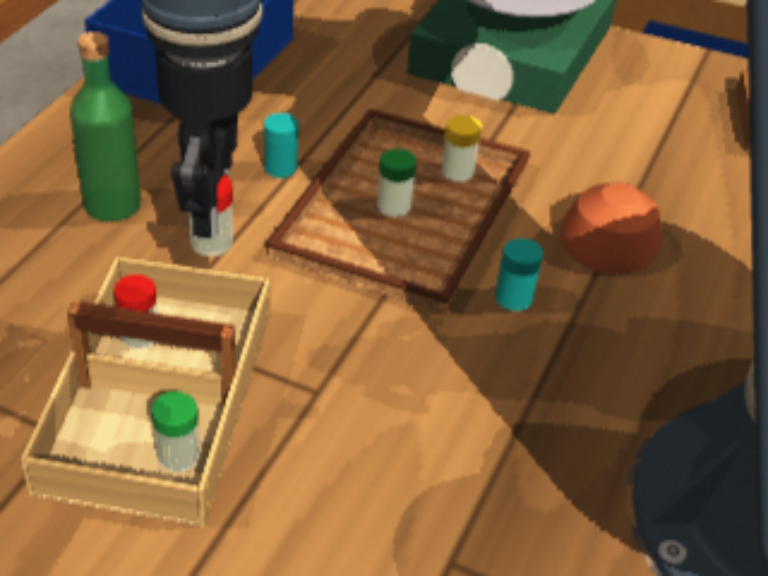

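The jar hangs straight in the fingers at about (212,225), ready over the −y compartment. Lowering and releasing it.

```bash
python3 -m jog '{"fingers":[0.03,0.03,0.03,0.03,0.03,0.03,0.03,0.03],"translation":[[0,0.001,0.01],[0,0.002,0.03],[0,0.002,0.055],[0,0.002,0.08],[0,0.002,0.1],[0,0.002,0.117],[0,0.002,0.126],[0,0.002,0.130]],"twist":[0,0,0,0,0,0,0,0]}'
python3 -m jog '{"fingers":[0.03,0.03,0.03,0.03,0.042,0.050,0.058,0.060],"translation":[[0,0,0.003],[0,0,0.005],[0,0,0.006],[0,0,0.006],[0,0,0.006],[0,0,0.006],[0,0,0.006],[0,0,0.006]],"twist":[0,0,0,0,0,0,0,0]}'
```

```text
t: 6.05
ee_pos: [540.8, 55.4, 37.3]
ee_rot: [-180.0, 0.1, 16.0]
wrist_force: [-1.2, 0.4, -0.5]
grip_width: 0.453
gripper_force: 60.4
t: 6.85
ee_pos: [541.9, 56.0, 32.5]
ee_rot: [180.0, -0.0, 16.1]
wrist_force: [0.8, -4.0, 1.1]
grip_width: 0.702
gripper_force: 0.0
```

```bash
python3 -m jog '{"fingers":[0.06,0.06,0.06,0.06,0.06,0.06,0.06,0.06],"translation":[[0,0,-0.01],[0,0,-0.03],[0,0,-0.06],[0,0,-0.09],[-0.008,0.015,-0.105],[-0.023,0.044,-0.11],[-0.042,0.08,-0.11],[-0.062,0.12,-0.11]],"twist":[0,0,0,0,0,0,0,0]}'
python3 -m jog '{"fingers":[0.06,0.06,0.06,0.06,0.06,0.06,0.06,0.06],"translation":[[-0.02,0.038,0],[-0.04,0.076,0],[-0.058,0.11,0],[-0.07,0.132,0],[-0.074,0.14,0],[-0.074,0.14,0],[-0.074,0.14,0],[-0.074,0.14,0]],"twist":[0,0,0,0,0,0,0,0]}'
python3 - <<'E'
from look import *
s=telemetry.sense();print(s['ee_pos'],s['ee_rot'])
T=eyes.read_camera('top');S=eyes.read_camera('side')
cv2.imwrite('pics/s3.png',np.hstack([cv2.resize(d['frame'][a:a+140,b:b+140],None,fx=2.8,fy=2.8) for d,a,b in((T,160,225),(S,190,220))]))
for c in('red','green'):
    bt=blobs(T,c,(225,170,510,310),150,60);bs=blobs(S,c,(225,140,445,320),150,60)
    for a,p in bt:print(c,a,onz(T,p,67).round(1))
    for a,p in bs:print('  side',a,onz(S,p,62).round(1))
E
```

```text
t: 7.65
ee_pos: [515.1, -76.8, 143.3]
ee_rot: [180.0, -0.1, 16.2]
wrist_force: [1.4, 0.3, 0.1]
grip_width: 0.701
gripper_force: 0.0
t: 8.45
ee_pos: [483.3, -230.0, 142.5]
ee_rot: [-180.0, -0.0, 16.2]
wrist_force: [0.1, 0.0, -0.1]
grip_width: 0.705
gripper_force: 0.0
[ 483.30983777 -230.02431232  142.45586135] [-1.79988237e+02 -7.84767988e-03  1.61664318e+01]
red 208 [540.   54.4  67. ]
red 207 [616.5  76.2  67. ]
  side 232 [542.2  55.1  62. ]
  side 229 [618.2  76.7  62. ]
green 166 [502.8 189.2  67. ]
green 56 [ 469.9 -236.2   67. ]
  side 274 [504.5 190.5  62. ]
  side 114 [ 480.7 -237.8   62. ]
```

View pics/s3.png

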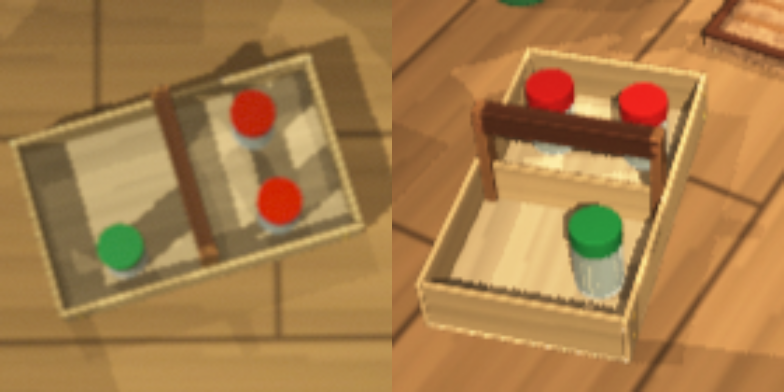

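Both red jars stand upright in the same compartment, in the top view at (252,113) and (280,200), and the caddy has not moved. Now the green jar.

```bash
python3 -m jog '{"fingers":[0.06,0.06,0.06,0.06,0.06,0.06,0.06,0.06],"translation":[[0,0.001,0.015],[0,0.001,0.035],[0,0.001,0.058],[0,0.001,0.08],[0,0.001,0.098],[0,0.001,0.109],[0,0.001,0.113],[0,0.001,0.113]],"twist":[0,0,0,0,0,0,0,0]}'
python3 -m jog '{"fingers":[0.03,0.03,0.03,0.03,0.03,0.03,0.03,0.03],"translation":[[0,0,0],[0,0,0],[0,0,0],[0,0,0],[0,0,0],[0,0,0],[0,0,0],[0,0,0]],"twist":[0,0,0,0,0,0,0,0]}'
python3 -m jog '{"fingers":[0.03,0.03,0.03,0.03,0.03,0.03,0.03,0.03],"translation":[[0,0,-0.01],[0,0,-0.03],[0,0,-0.055],[0,0,-0.085],[0,0,-0.115],[0,0,-0.14],[0,0,-0.156],[0,0,-0.16]],"twist":[0,0,0,0,0,0,0,0]}'
```

```text
t: 9.35
ee_pos: [483.3, -231.9, 29.3]
ee_rot: [-180.0, 0.0, 16.1]
wrist_force: [0.8, 0.5, 0.1]
grip_width: 0.705
gripper_force: 0.0
t: 10.15
ee_pos: [483.9, -232.4, 30.4]
ee_rot: [179.9, -0.1, 16.1]
wrist_force: [-0.5, 0.5, 5.1]
grip_width: 0.457
gripper_force: 59.9
t: 10.95
ee_pos: [484.1, -232.6, 192.1]
ee_rot: [179.9, -0.2, 16.1]
wrist_force: [-0.5, 0.6, -0.8]
grip_width: 0.455
gripper_force: 60.3
```

```bash
python3 -m jog '{"fingers":[0.03,0.03,0.03,0.03,0.03,0.03,0.03,0.03],"translation":[[0.005,-0.01,0],[0.017,-0.032,0],[0.034,-0.064,0],[0.053,-0.1,0],[0.072,-0.136,0],[0.091,-0.172,0],[0.11,-0.208,0],[0.128,-0.242,0]],"twist":[0,0,0,0,0,0,0,0]}'
python3 -m jog '{"fingers":[0.03,0.03,0.03,0.03,0.03,0.03,0.03,0.03],"translation":[[0.017,-0.032,0],[0.034,-0.064,0],[0.05,-0.094,0],[0.064,-0.12,0],[0.074,-0.139,0],[0.08,-0.15,0],[0.082,-0.154,0],[0.082,-0.154,0]],"twist":[-0.02,-0.05,-0.08,-0.12,-0.15,-0.17,-0.17,-0.17]}'
python3 -c "
from look import *
s=telemetry.sense();print(s['ee_pos'],s['ee_rot'],s['q'])"
```

```text
t: 11.75
ee_pos: [538.5, 38.4, 188.3]
ee_rot: [-180.0, 0.1, 16.1]
wrist_force: [0.3, -0.0, -0.4]
grip_width: 0.458
gripper_force: 60.4
t: 12.55
ee_pos: [575.0, 206.5, 188.8]
ee_rot: [-180.0, 0.0, 25.8]
wrist_force: [-0.1, -0.6, -0.1]
grip_width: 0.456
gripper_force: 60.3
[574.95791569 206.54705718 188.84540725] [-1.79998787e+02  4.66946877e-02  2.58073609e+01] [ 1.97621626e+01  2.61658840e+01  1.14731430e+01  7.53538217e+01
 -3.71122673e-03  1.73954804e+02]
```

```bash
python3 -m jog '{"fingers":[0.03,0.03,0.03,0.03,0.03,0.03,0.03,0.03],"translation":[[0,0,0.01],[0,0,0.032],[0,0,0.06],[0,0,0.09],[0,0,0.118],[0,0,0.137],[0,0,0.146],[0,0,0.15]],"twist":[0,0,0,0,0,0,0,0]}'
python3 -m jog '{"fingers":[0.03,0.03,0.03,0.03,0.042,0.050,0.058,0.060],"translation":[[0,0,0.003],[0,0,0.005],[0,0,0.006],[0,0,0.007],[0,0,0.007],[0,0,0.007],[0,0,0.007],[0,0,0.007]],"twist":[0,0,0,0,0,0,0,0]}'
python3 -m jog '{"fingers":[0.06,0.06,0.06,0.06,0.06,0.06,0.06,0.06],"translation":[[0,0,-0.01],[0,0,-0.03],[0,0,-0.06],[0,0,-0.09],[0,0,-0.12],[0,0,-0.14],[0,0,-0.147],[0,0,-0.147]],"twist":[0,0,0,0,0,0,0,0]}'
python3 -m jog '{"fingers":[0.06,0.06,0.06,0.06,0.06,0.06,0.06,0.06],"translation":[[-0.01,0.025,0],[-0.025,0.065,0],[-0.04,0.105,0],[-0.055,0.145,0],[-0.065,0.17,0],[-0.07,0.18,0],[-0.07,0.18,0],[-0.07,0.18,0]],"twist":[0.02,0.05,0.08,0.11,0.14,0.16,0.17,0.17]}'
python3 - <<'E'
from look import *
s=telemetry.sense();print(s['ee_pos'],s['ee_rot'])
T=eyes.read_camera('top');S=eyes.read_camera('side')
cv2.imwrite('pics/s4.png',np.hstack([cv2.resize(d['frame'][a:a+140,b:b+140],None,fx=2.8,fy=2.8) for d,a,b in((T,160,225),(S,190,220))]))
for c in('red','green'):
    bt=blobs(T,c,(225,170,510,310),150,60);bs=blobs(S,c,(225,140,445,320),150,60)
    for a,p in bt:print(c,a,onz(T,p,67).round(1))
    for a,p in bs:print('  side',a,onz(S,p,62).round(1))
h=cv2.cvtColor(T['frame'],cv2.COLOR_BGR2HSV)[180:265,270:312]
m=cv2.inRange(h,(0,120,30),(14,200,140))
n,l,st,ce=cv2.connectedComponentsWithStats(m);i=1+st[1:,4].argmax()
r=cv2.minAreaRect(np.argwhere(l==i)[:,::-1].astype(np.float32));b=cv2.boxPoints(r)+[270,180]
b=b[b[:,1].argsort()];e=[onz(T,b[:2].mean(0),105),onz(T,b[2:].mean(0),105)];x=e[0]-e[1]
print('handle',(e[0]+e[1])/2,np.linalg.norm(x),np.degrees(np.arctan2(x[1],x[0])))
E
```

```text
t: 13.35
ee_pos: [574.6, 206.0, 38.4]
ee_rot: [-179.9, 0.0, 25.8]
wrist_force: [-1.7, 5.8, 5.2]
grip_width: 0.456
gripper_force: 63.1
t: 14.15
ee_pos: [575.4, 206.4, 32.6]
ee_rot: [-180.0, -0.0, 25.8]
wrist_force: [-0.7, 5.4, 3.2]
grip_width: 0.704
gripper_force: 0.0
t: 14.95
ee_pos: [575.7, 206.3, 180.2]
ee_rot: [180.0, -0.1, 25.8]
wrist_force: [-0.8, -0.0, 0.0]
grip_width: 0.704
gripper_force: 0.0
t: 15.75
ee_pos: [590.4, 14.9, 178.7]
ee_rot: [-180.0, 0.0, 16.1]
wrist_force: [-0.1, 1.3, -0.4]
grip_width: 0.703
gripper_force: 0.0
[590.39329097  14.85289864 178.6949297 ] [-1.79968791e+02  4.71930902e-02  1.61020662e+01]
red 44 [612.4  77.9  67. ]
  side 231 [543.   46.7  62. ]
  side 229 [619.6  66.   62. ]
green 175 [507.8 182.5  67. ]
green 169 [574.4 198.1  67. ]
  side 269 [509.8 184.3  62. ]
  side 258 [575.7 199.   62. ]
handle [563.67711037 126.31017675 105.        ] 130.33407223990972 14.10701715326281
```

View pics/s4.png

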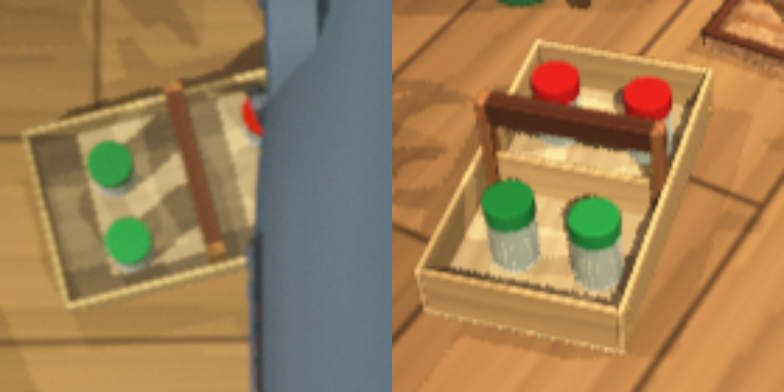

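The side view shows both greens and both reds standing upright, two per compartment, but the placing nudged the caddy about 8 mm and a degree or two. I'm moving the arm clear and measuring the handle again.

```bash
python3 -m jog '{"fingers":[0.06,0.06,0.06,0.06,0.06,0.06,0.06,0.06],"translation":[[-0.02,0.01,0],[-0.05,0.025,0],[-0.08,0.04,0],[-0.11,0.06,0],[-0.13,0.075,0],[-0.14,0.08,0],[-0.14,0.08,0],[-0.14,0.08,0]],"twist":[0,0,0,0,0,0,0,0]}'
python3 - <<'E'
from look import *
s=telemetry.sense();print(s['ee_pos'],s['ee_rot'])
T=eyes.read_camera('top');S=eyes.read_camera('side')
cv2.imwrite('pics/s5.png',cv2.resize(T['frame'][170:290,220:370],None,fx=5,fy=5,interpolation=cv2.INTER_CUBIC))
for c in('red','green'):
    for a,p in blobs(T,c,(225,170,510,310),150,60):print(c,a,onz(T,p,67).round(1))
h=cv2.cvtColor(T['frame'],cv2.COLOR_BGR2HSV)[180:265,270:318]
for lo in(120,100):
    m=cv2.inRange(h,(0,lo,20),(15,215,150))
    n,l,st,ce=cv2.connectedComponentsWithStats(m);i=1+st[1:,4].argmax()
    r=cv2.minAreaRect(np.argwhere(l==i)[:,::-1].astype(np.float32));b=cv2.boxPoints(r)+[270,180]
    b=b[b[:,1].argsort()];e=[onz(T,b[:2].mean(0),105),onz(T,b[2:].mean(0),105)];x=e[0]-e[1]
    print('handle',b.round(1).tolist(),(e[0]+e[1])/2,np.linalg.norm(x),np.degrees(np.arctan2(x[1],x[0])))
E
```

```text
t: 16.65
ee_pos: [479.0, -100.8, 179.4]
ee_rot: [-180.0, -0.0, 16.1]
wrist_force: [0.0, 0.1, 0.7]
grip_width: 0.702
gripper_force: 0.0
[ 478.97081147 -100.81651849  179.37597523] [-1.79994812e+02 -2.72897709e-02  1.61340662e+01]
red 214 [540.8  47.   67. ]
red 210 [617.7  65.8  67. ]
green 169 [574.4 198.1  67. ]
green 164 [508.2 182.6  67. ]
handle [[289.7, 188.8], [281.7, 191.1], [305.8, 246.1], [297.9, 248.3]] [565.01120541 125.6885859  105.        ] 140.1769093344007 15.036122576129058
handle [[289.7, 188.8], [281.7, 191.1], [305.8, 246.1], [297.9, 248.3]] [565.01120541 125.6885859  105.        ] 140.1769093344007 15.036122576129058
```

View pics/s5.png

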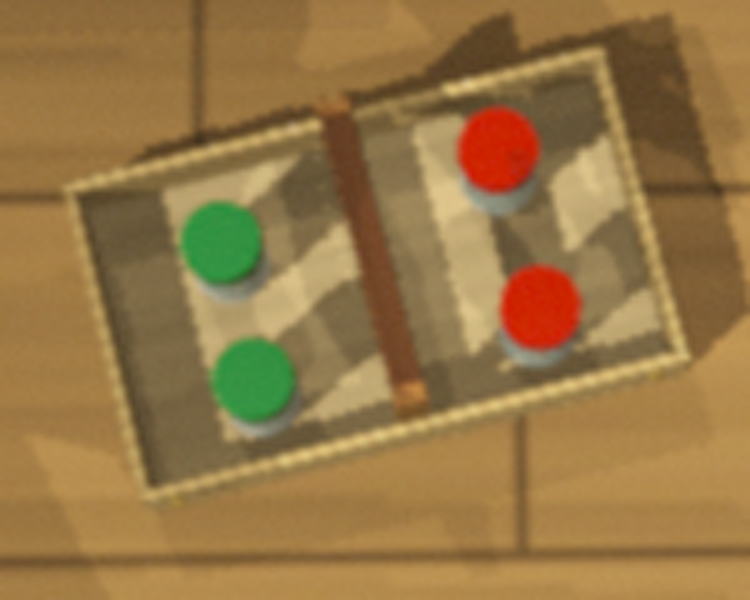

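The caddy is intact and upright, with two greens on the left at (222,243) and (254,379), and two reds on the right at (499,150) and (541,307). The bar runs from about (337,105) to (411,400).

Run:
```python
from look import *
T=eyes.read_camera('top')
f=lambda x,y,z:onz(T,(x/5-.4+220,y/5-.4+170),z)
e=[f(337,105,105),f(411,400,105)];x=e[0]-e[1]
print((e[0]+e[1])/2,np.linalg.norm(x),np.degrees(np.arctan2(x[1],x[0])))
c=np.array([f(*p,50) for p in((600,52),(685,357),(148,497),(72,190))])
print('rim',c.mean(0),[np.linalg.norm(c[i]-c[i-1]).round() for i in range(4)])
for x in(c[0]-c[1],c[3]-c[2]):print(np.degrees(np.arctan2(x[1],x[0])))
for x in(c[3]-c[0],c[2]-c[1]):print(np.degrees(np.arctan2(-x[0],x[1])))
C=np.array([561.5,124]);p=np.array([478.97,-100.8]);a=np.radians(16.1)
d=C-p;print('tool dx,dy',d@[np.cos(a),np.sin(a)],d@[np.sin(a),-np.cos(a)])
```

```text
[561.39937772 124.29514584 105.        ] 143.2084232005347 13.367629511861693
rim [562.13769418 124.60506287  50.        ] [np.float64(265.0), np.float64(156.0), np.float64(264.0), np.float64(154.0)]
13.987577916692729
14.055382205091684
14.31199874336065
13.982117429408158
tool dx,dy 141.63343765500076 -193.09637551758192
```

```bash
python3 -m jog '{"fingers":[0.045,0.045,0.045,0.045,0.045,0.045,0.045,0.045],"translation":[[0.014,-0.02,0],[0.04,-0.055,0],[0.068,-0.093,0],[0.097,-0.132,0],[0.122,-0.166,0],[0.137,-0.187,0],[0.1415,-0.193,0],[0.1415,-0.193,0]],"twist":[0,0,0.01,0.02,0.03,0.03,0.03,0.03]}'
python3 -m jog '{"fingers":[0.045,0.045,0.045,0.045,0.045,0.045,0.045,0.045],"translation":[[0,0,0],[0,0,0],[0,0,0.01],[0,0,0.02],[0,0,0.03],[0,0,0.04],[0,0,0.045],[0,0,0.045]],"twist":[0,0,0,0,0,0,0,0]}'
python3 - <<'E'
from look import *
s=telemetry.sense();print(s['ee_pos'],s['ee_rot'],s['q'])
a=np.radians(s['ee_rot'][2]);d=np.array([561.6,124.2])-s['ee_pos'][:2];print(d@[np.cos(a),np.sin(a)],d@[np.sin(a),-np.cos(a)])
T=eyes.read_camera('side');cv2.imwrite('pics/s6.png',cv2.resize(T['frame'][150:320,220:370],None,fx=3.5,fy=3.5))
E
```

```text
t: 17.6
ee_pos: [560.9, 124.2, 178.8]
ee_rot: [-180.0, 0.0, 14.5]
wrist_force: [-0.7, -1.4, 0.1]
grip_width: 0.527
gripper_force: 0.0
t: 18.4
ee_pos: [560.3, 122.9, 133.3]
ee_rot: [-180.0, 0.1, 14.4]
wrist_force: [-0.3, -0.5, -0.1]
grip_width: 0.527
gripper_force: 0.0
[560.32562846 122.8964449  133.33090875] [-1.79996862e+02  8.33672811e-02  1.43731902e+01] [ 1.23706967e+01  2.29022993e+01 -1.58357994e+00  6.55975467e+01
  2.22856815e-04  1.77997509e+02]
1.5580731097685407 -0.9464073631941521
```

View pics/s6.png

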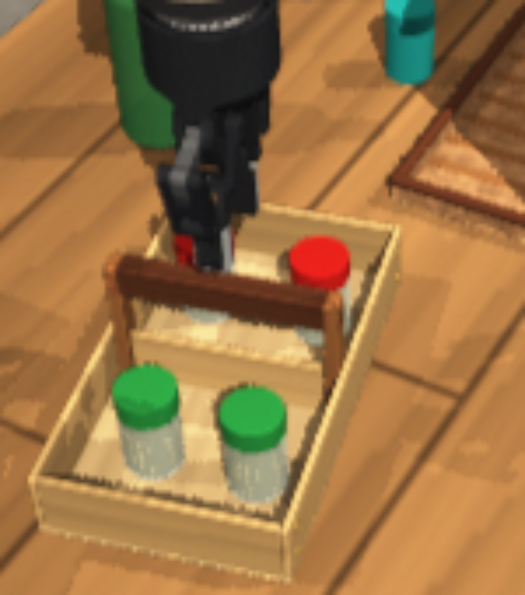

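The fingers sit over the middle of the bar, at about (210,260), with the bar running (115,262)–(335,305). Lower, grip, then lift slowly.

```bash
python3 -m jog '{"fingers":[0.045,0.045,0.045,0.045,0.045,0.045,0.045,0.045],"translation":[[0.001,0,0.006],[0.001,-0.001,0.018],[0.001,-0.001,0.03],[0.001,-0.001,0.042],[0.001,-0.001,0.052],[0.001,-0.001,0.058],[0.001,-0.001,0.059],[0.001,-0.001,0.059]],"twist":[0,0,0,0,0,0,0,0]}'
python3 -m jog '{"fingers":[0.035,0.03,0.026,0.023,0.02,0.017,0.014,0.01],"translation":[[0,0,0],[0,0,0],[0,0,0],[0,0,0],[0,0,0],[0,0,0],[0,0,0],[0,0,0]],"twist":[0,0,0,0,0,0,0,0]}'
python3 -m jog '{"fingers":[0,0,0,0,0,0,0,0],"translation":[[0,0,0],[0,0,0],[0,0,0],[0,0,0],[0,0,-0.001],[0,0,-0.003],[0,0,-0.006],[0,0,-0.01]],"twist":[0,0,0,0,0,0,0,0]}'
```

```text
t: 19.25
ee_pos: [561.6, 124.2, 75.4]
ee_rot: [-180.0, -0.0, 14.4]
wrist_force: [-0.2, -0.4, -0.3]
grip_width: 0.529
gripper_force: 0.0
t: 20.05
ee_pos: [561.7, 125.0, 75.8]
ee_rot: [-179.9, -0.0, 14.4]
wrist_force: [-3.2, 6.3, 6.3]
grip_width: 0.181
gripper_force: 58.3
t: 20.85
ee_pos: [561.3, 124.0, 85.2]
ee_rot: [180.0, 0.0, 14.4]
wrist_force: [0.0, -0.3, -6.7]
grip_width: 0.18
gripper_force: 58.5
```

```bash
python3 -m jog '{"fingers":[0,0,0,0,0,0,0,0],"translation":[[0,0,-0.005],[0,0,-0.012],[0,0,-0.021],[0,0,-0.031],[0,0,-0.041],[0,0,-0.051],[0,0,-0.061],[0,0,-0.07]],"twist":[0,0,0,0,0,0,0,0]}'
python3 -m jog '{"fingers":[0,0,0,0,0,0,0,0],"translation":[[0,0,-0.01],[0,0,-0.02],[0,0,-0.03],[0,0,-0.04],[0,0,-0.05],[0,0,-0.058],[0,0,-0.063],[0,0,-0.065]],"twist":[0,0,0,0,0,0,0,0]}'
python3 -m jog '{"fingers":[0,0,0,0,0,0,0,0],"translation":[[0,0,0],[0,0,0],[0,0,0],[0,0,0],[0,0,0],[0,0,0],[0,0,0],[0,0,0]],"twist":[0,0,0,0,0,0,0,0]}'
python3 - <<'E'
from look import *
s=telemetry.sense();print(s['ee_pos'],s['torque'])
T=eyes.read_camera('top');S=eyes.read_camera('side')
cv2.imwrite('pics/s7.png',np.hstack([T['frame'][100:330,200:520],S['frame'][80:310,200:520]]))
E
```

```text
t: 21.65
ee_pos: [561.7, 124.3, 156.3]
ee_rot: [-180.0, -0.0, 14.4]
wrist_force: [0.8, 0.5, -7.1]
grip_width: 0.178
gripper_force: 58.5
t: 22.45
ee_pos: [561.7, 124.2, 220.8]
ee_rot: [180.0, -0.0, 14.4]
wrist_force: [0.2, 0.1, -6.3]
grip_width: 0.175
gripper_force: 58.5
t: 23.25
ee_pos: [561.5, 124.2, 220.3]
ee_rot: [-180.0, 0.0, 14.4]
wrist_force: [-0.2, -0.1, -6.8]
grip_width: 0.176
gripper_force: 58.5
[561.53466784 124.22341802 220.31159709] [ 2.71991904e-02  2.00215561e-02 -1.62376863e-06]
```

View pics/s7.png

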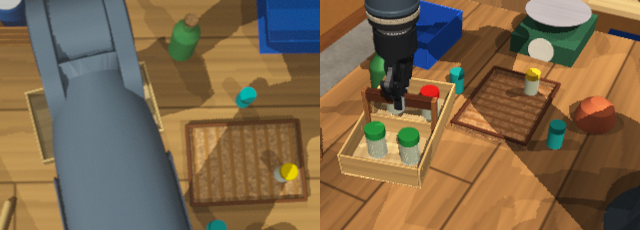

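The side view shows the caddy hanging in the gripper with greens at (375,135) and (408,140) and a red at (430,95), all upright; the tray holds only yellow. One numeric level check before handing in.

Run:
```python
from look import *
S=eyes.read_camera('side')
for c in('red','green'):
    for a,p in blobs(S,c,(300,80,500,310),150,60)+blobs(S,c,(200,80,300,310),150,60):print(c,a,p.round(1),onz(S,p,207).round(1))
```

```text
red 204 [309.4 170.9] [546.6  38.5 207. ]
green 327 [288.3 216.8] [509.6 181.4 207. ]
green 309 [254.5 210.4] [575.9 196.4 207. ]
```

Both greens sit at the same height. The red reading is biased because the handle and the search window cut off part of that cap. The tool is at exact 180° roll and the wrist torque is near zero, so the caddy is level. Handing in.

```bash
python3 -c "
from plant import workorder
print(workorder.job_done())"
```

```text
the job is handed in; nothing more can be done
None
```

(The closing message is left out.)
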